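# Swing a drawer front home in the drilling jig and latch it

## Task

Get the green drawer front ready for drilling its handle holes: push it near its free end so that it pivots round on the jig's pin until it lies against the rubber-faced stop, and press it firmly home there for about half a second, with roughly 10 N and never more than 25 N, so as not to bruise the painted edge. Then turn the brass catch fully round behind the front, so that it is kept there, and let go. Keep the front flat on the jig and leave the mug, the jar and the screwdriver alone.

Things in the scene. Friction and masses are not known exactly. Their poses are not given: they have to be found in the camera images.
- jig: Drilling jig fixed to the worktop: plywood board 12 mm thick, spanning x -50 to 260, y -200 to 120 mm about its origin. Its place and heading differ each time. Origin: underside of the board, on the axis of the steel pivot pin. x: from the pin along the drawer front's length once that is home; y: towards the stop; z up. The pin is 10 mm thick; its dark head, 24 mm across, tops out at z 38.5 mm.
- panel: Sage-green drawer front, 220 x 110 x 18 mm, 0.3 to 0.55 kg, lying flat on the jig board, held at one end by the pin through its 12 mm hole. Origin: hole axis, underside. x runs to the free end, y to the edge that meets the stop; it spans x -25 to 195, y -55 to 55 mm. It starts turned 0.5 to 0.85 rad clockwise (from above) from home. Sliding it takes 1 to 3 N at the free end.
- panel_corner (a point): Top of the drawer front's free corner on the side to be pushed (panel x 195, y -55, z 18 mm). Pushed on this y = -55 mm edge the front swings counter-clockwise to home, where its x lies along the jig's x within 0.045 rad, depending on the stop's pad.
- stop: Dark wooden block, 50 x 30 x 34 mm, fixed on the jig board. Origin: foot of its face towards the front, mid-length (jig x 150, y 67, z 12 mm); axes as the jig's. A black rubber pad, 36 mm long, 16 mm tall, its middle 12 mm over the board, stands 6 to 18 mm out of this face: set differently each time and not measured, so feel for it. It is practically rigid and does not yield.
- latch (a joint): Angle of the brass catch, a bar 16 mm wide, 62 mm long from its pivot, its top 30 mm over the worktop. 0: open, pointing along the jig's -y; starts at 0 to 0.3. It turns clockwise from above to its end stop at 1.57: closed, pointing along the jig's -x, beside the front's y = -55 mm edge near the free end, with 1 to 15 mm of air. Stiff (1 N at the post), it stays where left.
- latch_pivot (a point): The catch's pivot axis, at the height of the catch's top (jig x 222, y -71, z 30 mm).
- latch_post (a point): Top of the upright red post on the catch, by which to turn it: 12 mm thick, 50 mm from the pivot axis, top 72 mm over the worktop, its lower end on the brass bar 28 mm over the worktop. It moves with the catch.
- mug: White mug, 80 mm across, 90 mm tall, standing on the worktop; origin at the middle of its underside. Leave alone.
- jar: Amber jar with a steel lid, 64 mm across, 85 mm tall; origin at the middle of its underside. Leave alone.
- screwdriver: Screwdriver lying on the worktop, about 200 mm long. Leave alone.
Mind the look-alikes: they are no part of the job. What is meant by the panel is not blue or brown, and is the larger of those in its own colour.

How it is judged:
By the outcome, as a careful person would: the job done as asked, in the order asked, and still so for the second after the job is handed in, with the robot touching nothing.
It also fails if it takes over 58 s, if anything falls off the work surface, if the arm or the gripper's body presses on something with over 40 N, if the wrist force passes 120 N, or if a joint passes its speed limit or range.

## Robot

A 6-joint arm with a two-finger parallel gripper is mounted at the origin on the work surface. World frame = base frame: x ahead of the robot, y to its left, z up, the work surface at z = 0. Lengths are in m, angles in rad, forces in N, time in s.
With the tool pointing down it reaches from about 0.35 to 0.95 m from the base axis. Payload 17.4 kg.
Tool frame: the origin (TCP) lies midway between the tips of the shut fingers; the grasp point (between the pads) lies 19 mm behind it (r.grasp_offset is the distance from the TCP to the grasp point, in m); z points along the fingers, y is the line along which they close (so a half turn about z gives the same grasp; the last joint's range is limited). The gripper opens to 93 mm and grips with 3 to 60 N. Pads are 15 mm wide; open, the fingers measure 128 mm over their backs; the gripper's body (75 mm by 188 mm) begins 65 mm behind the grasp point.
Start: joints at [-1.15, 0.116, 1.442, -0, 1.584, -0.038], TCP at [0.299, -0.605, 0.219] pointing down, gripper open.
Joint ranges: [-2.83, 2.83], [-0.83, 2.19], [0.07, 2.5], [-1.14, 4.28], [0.01, 3], [-2.97, 2.97]. Speed limits (rad/s): [1.89, 1.89, 2.22, 3.14, 3.14, 3.14].

## Interface

Orientations are given as a unit quaternion [w, x, y, z].
In Python, from workcell import r gives the robot as it stands. The module is installed in compiled form; this text tells all that it offers.
- The arm moves only by the tool jog_arm, never from a script. Its argument "series" is a list of rows, each a list of 4 numbers: the shift along the tool's x, y, z in cm, then the turn about the tool's z in rad. A call has 1 to 5 rows; each row is the pose to reach, as a shift and turn from the pose commanded when the call began, along the tool's axes at that moment; what a row does not reach only later rows make up. A row lasts 1/12 s, in which the tool goes at most 41.7 mm and 7.16 degrees, less where a joint would pass 70% of its speed; a pose out of reach is approached as far as the arm can. A call with a gripper value outside its range is refused whole. "fingers" is the finger opening in cm, from 0 to 9.3, set as the call begins (left out, the last holds). The fingers move at their own pace and stop on an object; the grip force is fixed at half the most. Time passes only in rows, so rows that repeat a pose let the fingers close. It gives the time, the measured TCP pose, the force, the opening and the grip force at its end, in the units of the state.
- r.observe(): the state, without advancing time (a new reading comes with each control period).
- r.read_camera(name): name is "side" or "top" or "wrist"; returns a dict with "color" (400x640x3 uint8, red, green, blue), "z_map" (400x640 float32, m along the optical axis (not along the pixel's ray), 0 where there is no reading), "camera_matrix" (3x3 intrinsics, pixels), "extrinsics" (4x4, takes a point from world to camera coordinates). Camera axes: x right, y down, z forward; pixel columns grow to the right and rows downward; lengths in m; the calibration is good to about 2 mm. A picture is of the moment at which its call begins.
- r.hand_in(): hands the job in; it is judged then, once.
The state is a dict: "clock": time; "joint_pos": joint angles; "qd": joint speeds; "effort": joint torques, N m; "tcp_pos": TCP position; "eef_rot": TCP orientation; "ft_force": force on the tool from outside, world axes, zero at the start; "moment": the same for the moment, N m; "grip_width": finger opening in m; "grasp_force": force on a finger pad.
Only numpy, scipy, OpenCV 4.12 (cv2) and the standard library are available. Lean on these libraries where they do the work, as an engineer would, in place of code of your own. Each camera call takes 0.05 s, during which the arm holds its last target. There are 200 camera calls.

## Working session

There is one attempt and no reset: what is moved stays moved. The work goes in short steps, Python scripts to look and compute and a tool call to move; the robot and the scene stay as the last step left them, time stands still between calls to the robot, and variables do not carry over. Pictures are saved under pics/ and viewed, at most 10 in all, crops included, and the job is handed in when it is done.

Besides the shell and the picture viewer there is one more tool, called by a JSON object that holds its "fn" and its "kwargs", one argument or row to a line. jog_arm: Moves the arm, as the interface text tells. Its arguments: {"type":"object","properties":{"series":{"type":"array"},"fingers":{"type":"number"}},"required":["series"]}

```bash
mkdir -p pics; cat > h.py <<'E'
import numpy as np, cv2
from workcell import r
def cam(n,save=None):
    d=r.read_camera(n)
    if save: cv2.imwrite('pics/'+save,cv2.cvtColor(d['color'],cv2.COLOR_RGB2BGR))
    return d
def cloud(d):
    K=d['camera_matrix'];E=np.array(d['extrinsics']);z=d['z_map']
    v,u=np.mgrid[:z.shape[0],:z.shape[1]]
    c=np.stack([(u-K[0,2])/K[0,0]*z,(v-K[1,2])/K[1,1]*z,z],-1)
    return (c-E[:3,3])@E[:3,:3]
E
python3 - <<'E'
from h import *
d=cam('top','top1.png');np.savez('top1.npz',P=cloud(d),C=d['color'])
o=r.observe();print(o['clock'],o['tcp_pos'],o['eef_rot'],o['ft_force'])
E
```

```text
0.05 [ 0.29885933 -0.60501309  0.21792461] [-5.51070852e-04  9.73802013e-01  2.27396843e-01 -1.03804889e-04] [ 0.36058653 -0.9221954   0.54990021]
```

View pics/top1.png

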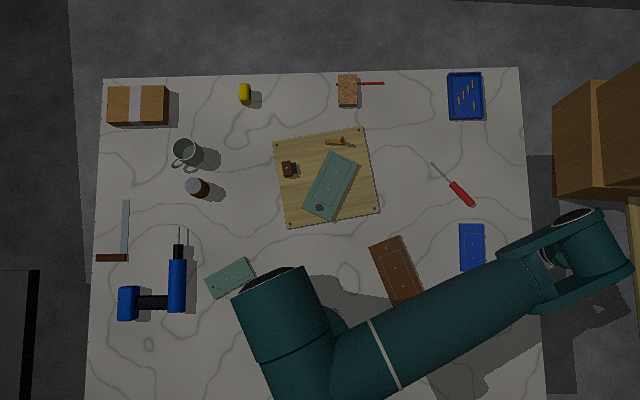

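The top view shows two green plates. The one at px (331,187) is on the plywood jig with the dark pin head at (320,208). The other, at (231,277), is smaller and lies loose on the worktop. Blue (472,246) and brown (397,270) are ruled out by colour. So the panel is the one on the jig, with the stop at (289,169) and the catch with its red post near (341,141). I'll confirm this in a crop and measure.

```bash
python3 - <<'E'
from h import *
f=np.load('top1.npz');P,C=f['P'],f['C']
cv2.imwrite('pics/crop1.png',cv2.cvtColor(cv2.resize(C[115:240,260:395],None,fx=4.4,fy=4.4,interpolation=cv2.INTER_CUBIC),cv2.COLOR_RGB2BGR))
hsv=cv2.cvtColor(C,cv2.COLOR_RGB2HSV)
reg=np.zeros(C.shape[:2],bool);reg[115:240,260:395]=1
Z=P[...,2]
def rect(m,n):
    q=P[m];print(n,m.sum(),q.mean(0).round(4),'zmed',np.median(q[:,2]).round(4),'zmax',q[:,2].max().round(4))
    a=cv2.minAreaRect(q[:,:2].astype(np.float32));print('  ',a,cv2.boxPoints(a).round(3).tolist())
board=reg&(Z>.006)&(Z<.08)
big=cv2.connectedComponentsWithStats(board.astype(np.uint8))
i=1+np.argmax(big[2][1:,4]);rect(big[1]==i,'board')
g=reg&(hsv[...,0]>45)&(hsv[...,0]<95)&(hsv[...,1]>25)&(Z>.022)&(Z<.036)
n,l,s,c=cv2.connectedComponentsWithStats(g.astype(np.uint8));rect(l==1+np.argmax(s[1:,4]),'panel')
k=reg&(Z>.04);n,l,s,c=cv2.connectedComponentsWithStats(k.astype(np.uint8))
for j in range(1,n):
    if s[j,4]>4: print(c[j]);rect(l==j,'tall')
red=reg&((hsv[...,0]<8)|(hsv[...,0]>172))&(hsv[...,1]>140);rect(red,'red')
pin=reg&(Z>.034)&(Z<.043)&(hsv[...,2]<110);pin[:195]=0;rect(pin,'pin')
for n in ['mug','jar']:pass
print(P[150,189],P[187,199],P[180,450],P[200,468])
E
```

```text
board 8164 [ 0.5594 -0.055   0.0184] zmed 0.0143 zmax 0.077
   ((0.5648224353790283, -0.05172091722488403), (0.3173493444919586, 0.3302861452102661), 9.508551597595215) [[0.38100001215934753, 0.08500000089406967], [0.4359999895095825, -0.2409999966621399], [0.7490000128746033, -0.18799999356269836], [0.6940000057220459, 0.13699999451637268]]
panel 1972 [ 0.5288 -0.0714  0.0305] zmed 0.0306 zmax 0.036
   ((0.5285948514938354, -0.07071545720100403), (0.10955053567886353, 0.2204415202140808), 62.89145278930664) [[0.4059999883174896, -0.0689999982714653], [0.6019999980926514, -0.17000000178813934], [0.6520000100135803, -0.07199999690055847], [0.45500001311302185, 0.02800000086426735]]
[342. 139.]
tall 17 [ 0.677  -0.1164  0.0642] zmed 0.068 zmax 0.077
   ((0.6782462000846863, -0.11658887565135956), (0.011804584413766861, 0.00736180180683732), 0.7011106610298157) [[0.671999990940094, -0.11299999803304672], [0.671999990940094, -0.11999999731779099], [0.6840000152587891, -0.11999999731779099], [0.6840000152587891, -0.11299999803304672]]
[286.41538462 167.90769231]
tall 130 [0.5824 0.0704 0.
[... 1193 characters left out ...]
0862026215), 29.113075256347656) [[0.5619999766349792, 0.08100000023841858], [0.6759999990463257, -0.12300000339746475], [0.7089999914169312, -0.10499999672174454], [0.5950000286102295, 0.0989999994635582]]
pin 124 [ 0.4602 -0.0356  0.0365] zmed 0.0357 zmax 0.0428
   ((0.45653384923934937, -0.046221233904361725), (0.12375908344984055, 0.07452470809221268), 88.50159454345703) [[0.4180000126361847, -0.10700000077486038], [0.492000013589859, -0.10899999737739563], [0.4950000047683716, 0.014999999664723873], [0.42100000381469727, 0.017000000923871994]]
[0.66827872 0.41954809 0.0086288 ] [0.5202494  0.35353206 0.09156208] [ 0.54232302 -0.48677235 -0.00588486] [ 0.46722125 -0.53319508  0.0247703 ]
```

View pics/crop1.png

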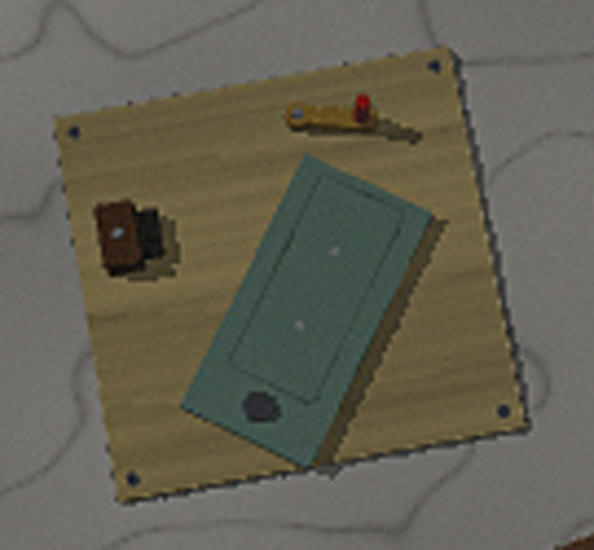

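Confirmed: the crop shows the panel with the pin head at (262,407), the stop with its black pad at (125,235), and the catch with its red post at (362,105). Pin and panel agree: jig origin ≈ (0.454,-0.0315), heading ≈ 0.165, panel -0.64 rad from home, catch ≈ 0.3. Next I go above the push start point with the fingers shut.

{"fn": "jog_arm", "kwargs": {
  "series": [
    [42.7, -26.5, 8, -0.637],
    [42.7, -26.5, 8, -0.637],
    [42.7, -26.5, 8, -0.637],
    [42.7, -26.5, 8, -0.637],
    [42.7, -26.5, 8, -0.637]
  ],
  "fingers": 0
}}

```text
clock: 0.47
tcp_pos: [0.408, -0.4287, 0.1851]
eef_rot: [-0.0, 0.855, 0.518, -0.0]
ft_force: [0.5, 0.1, -0.2]
grip_width: 0.0642
grasp_force: 0.0
```

```bash
cat >> h.py <<'E'
O=np.array([.454,-.0315]);H=.165
def yaw():
    w,x,y,z=r.observe()['eef_rot'];return 2*np.arctan2(y,x)
def rel(p): # world delta -> tool x,y
    a=yaw();return np.array([[np.cos(a),np.sin(a)],[np.sin(a),-np.cos(a)]])@p
R=lambda a:np.array([[np.cos(a),-np.sin(a)],[np.sin(a),np.cos(a)]])
def go(px,py,ang,z):
    """tool to panel-frame point (m), panel at angle ang from home, tool x along panel y"""
    t=O+R(H+ang)@np.array([px,py]);o=r.observe();d=rel(t-o['tcp_pos'][:2])*100
    tw=(yaw()-(H+ang+np.pi/2)+np.pi)%(2*np.pi)-np.pi
    print('t',o['clock'],'tcp',o['tcp_pos'].round(4),'yaw',round(yaw(),3),'F',o['ft_force'].round(2),'| move',d.round(2),round((o['tcp_pos'][2]-z)*100,2),'turn',round(tw,3))
E
python3 -c "
from h import *
go(.165,-.08,-.64,.14)"
```

```text
t 0.4667 tcp [ 0.408  -0.4287  0.1851] yaw 1.09 F [ 0.53  0.06 -0.18] | move [29.44  2.24] 4.51 turn -0.006
```

{"fn": "jog_arm", "kwargs": {
  "series": [
    [29.4, 2.2, 4.5, 0],
    [29.4, 2.2, 4.5, 0],
    [29.4, 2.2, 4.5, 0],
    [29.4, 2.2, 4.5, 0],
    [29.4, 2.2, 4.5, 0]
  ]
}}

```text
clock: 0.88
tcp_pos: [0.5178, -0.2542, 0.1539]
eef_rot: [-0.0, 0.857, 0.516, -0.0]
ft_force: [-0.4, -0.6, 0.3]
grip_width: 0.0307
grasp_force: 0.0
```

```bash
python3 -c "
from h import *
go(.165,-.08,-.64,.14)"
```

```text
t 0.8833 tcp [ 0.5178 -0.2542  0.1539] yaw 1.084 F [-0.38 -0.6   0.28] | move [8.89 0.53] 1.39 turn -0.012
```

{"fn": "jog_arm", "kwargs": {
  "series": [
    [8.5, 0.5, 1.4, 0],
    [8.5, 0.5, 1.4, 0],
    [8.5, 0.5, 1.4, 0],
    [8.5, 0.5, 1.4, 0],
    [8.5, 0.5, 1.4, 0]
  ]
}}

```text
clock: 1.3
tcp_pos: [0.5613, -0.1835, 0.1402]
eef_rot: [-0.0, 0.857, 0.516, -0.0]
ft_force: [-0.3, 0.3, -0.6]
grip_width: 0.0011
grasp_force: 0.0
```

```bash
python3 - <<'E'
from h import *
go(.165,-.08,-.64,.02)
d=cam('wrist','w1.png');P=cloud(d);C=d['color'];Z=P[...,2];np.savez('w1.npz',P=P,C=C)
hsv=cv2.cvtColor(C,cv2.COLOR_RGB2HSV)
g=(hsv[...,0]>45)&(hsv[...,0]<95)&(hsv[...,1]>25)&(Z>.024)&(Z<.036)
print(g.sum());a=cv2.minAreaRect(P[g][:,:2].astype(np.float32));print(a,cv2.boxPoints(a).round(4).tolist(),np.median(Z[g]))
E
```

```text
t 1.3 tcp [ 0.5613 -0.1835  0.1402] yaw 1.085 F [-0.26  0.27 -0.58] | move [0.61 0.  ] 12.02 turn -0.011
28785
((0.5313760042190552, -0.07054677605628967), (0.11032194644212723, 0.2205967754125595), 63.004642486572266) [[0.4081000089645386, -0.06960000097751617], [0.6046000123023987, -0.16979999840259552], [0.654699981212616, -0.07150000333786011], [0.45809999108314514, 0.028699999675154686]] 0.028691254904882182
```

View pics/w1.png

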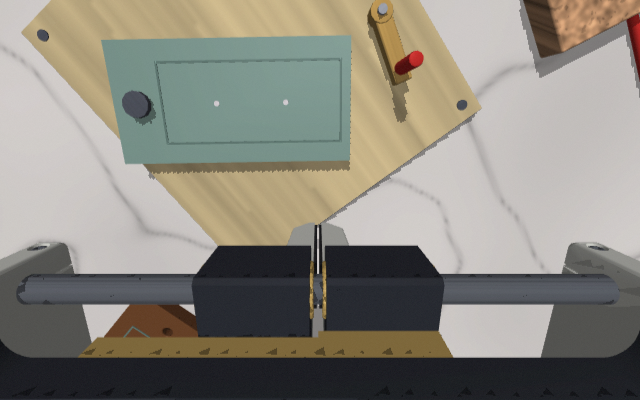

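The wrist view shows the panel (102–350, 37–163), measured at 110 × 220 mm with its top at 0.029. The pin head is at (136,104), the catch pivot at (382,10) and the post at (410,62). The closed fingers sit clear of the edge, so I lower them.

{"fn": "jog_arm", "kwargs": {
  "series": [
    [0, 0, 4, 0],
    [0, 0, 8, 0],
    [0, 0, 11, 0],
    [0, 0, 12, 0],
    [0, 0, 12, 0]
  ]
}}

```text
clock: 1.77
tcp_pos: [0.5599, -0.1842, 0.0184]
eef_rot: [-0.001, 0.857, 0.515, -0.001]
ft_force: [-0.3, -0.3, -0.3]
grip_width: 0.0008
grasp_force: 0.0
```

```bash
sed -i 's/^O=.*/O=np.array([.4555,-.032]);H=.165/' h.py; python3 - <<'E'
from h import *
go(.165,-.066,-.636,.02)
f=np.load('w1.npz');P,C=f['P'],f['C']
hsv=cv2.cvtColor(C,cv2.COLOR_RGB2HSV);m=((hsv[...,0]<8)|(hsv[...,0]>172))&(hsv[...,1]>140)&(P[...,2]>.066)
m[:,500:]=0
J=lambda p:(R(-H)@(p-O))
q=P[m].mean(0);print('post',m.sum(),q,J(q[:2]));print('pivot',P[10,382],J(P[10,382,:2]))
m=(P[...,2]>.008)&(P[...,2]<.016)&(hsv[...,1]>60)
E
```

```text
t 1.7667 tcp [ 0.5599 -0.1842  0.0184] yaw 1.082 F [-0.35 -0.3  -0.31] | move [2.23 0.26] -0.16 turn -0.018
post 219 [ 0.68064877 -0.11616376  0.07246014] [ 0.20826679 -0.12000189]
pivot [ 0.68555877 -0.06739828  0.03238749] [ 0.22111995 -0.0727052 ]
```

```bash
python3 - <<'E'
from h import *
o=r.observe();y0=yaw()
for a in np.r_[-.63:-.06:.05]:
    t=O+R(H+a)@np.array([.165,-.0635]);print(round(a,2),(rel(t-o['tcp_pos'][:2])*100).round(2).tolist(),round(y0-(H+a+np.pi/2),3))
E
```

```text
-0.63 [2.58, 0.29] -0.024
-0.58 [3.42, 0.56] -0.074
-0.53 [4.27, 0.8] -0.124
-0.48 [5.13, 0.99] -0.174
-0.43 [6.01, 1.14] -0.224
-0.38 [6.88, 1.24] -0.274
-0.33 [7.76, 1.3] -0.324
-0.28 [8.65, 1.32] -0.374
-0.23 [9.53, 1.29] -0.424
-0.18 [10.41, 1.22] -0.474
-0.13 [11.29, 1.11] -0.524
-0.08 [12.16, 0.95] -0.574
```

{"fn": "jog_arm", "kwargs": {
  "series": [
    [1.5, 0.2, -0.1, -0.02],
    [2.6, 0.3, -0.1, -0.03],
    [3.4, 0.55, -0.1, -0.07],
    [4.3, 0.8, -0.1, -0.12],
    [5.1, 1.0, -0.1, -0.17]
  ]
}}

```text
clock: 2.18
tcp_pos: [0.5962, -0.1425, 0.0243]
eef_rot: [0.002, 0.809, 0.588, 0.001]
ft_force: [-0.4, -3.1, 1.8]
grip_width: 0.0006
grasp_force: 1.5
```

```bash
python3 - <<'E'
from h import *
o=r.observe();y0=yaw();go(.165,-.0635,-.48,.019)
for a in np.r_[-.43:-.06:.05]:
    t=O+R(H+a)@np.array([.165,-.0635]);print(round(a,2),(rel(t-o['tcp_pos'][:2])*100).round(2).tolist(),round(y0-(H+a+np.pi/2),3))
E
```

```text
t 2.1833 tcp [ 0.5962 -0.1425  0.0243] yaw 1.257 F [-0.38 -3.09  1.81] | move [-0.2 -0.3] 0.53 turn 0.001
-0.43 [0.63, -0.0] -0.049
-0.38 [1.48, 0.25] -0.099
-0.33 [2.34, 0.47] -0.149
-0.28 [3.21, 0.64] -0.199
-0.23 [4.08, 0.76] -0.249
-0.18 [4.96, 0.84] -0.299
-0.13 [5.84, 0.88] -0.349
-0.08 [6.73, 0.88] -0.399
```

{"fn": "jog_arm", "kwargs": {
  "series": [
    [0, 0, 0.2, 0],
    [0, 0, 0.2, 0]
  ]
}}

```text
clock: 2.35
tcp_pos: [0.5952, -0.1425, 0.0207]
eef_rot: [0.001, 0.81, 0.587, 0.001]
ft_force: [-0.9, 0.0, 0.4]
grip_width: 0.0002
grasp_force: 0.0
```

```bash
python3 - <<'E'
from h import *
o=r.observe();y0=yaw();go(.165,-.0635,-.48,.019)
for a in np.r_[-.43:-.06:.05]:
    t=O+R(H+a)@np.array([.165,-.0635]);print(round(a,2),(rel(t-o['tcp_pos'][:2])*100).round(2).tolist(),round(y0-(H+a+np.pi/2),3))
E
```

```text
t 2.35 tcp [ 0.5952 -0.1425  0.0207] yaw 1.254 F [-0.86  0.05  0.37] | move [-0.17 -0.21] 0.17 turn -0.002
-0.43 [0.66, 0.09] -0.052
-0.38 [1.51, 0.34] -0.102
-0.33 [2.37, 0.55] -0.152
-0.28 [3.23, 0.72] -0.202
-0.23 [4.11, 0.84] -0.252
-0.18 [4.99, 0.92] -0.302
-0.13 [5.87, 0.96] -0.352
-0.08 [6.76, 0.95] -0.402
```

{"fn": "jog_arm", "kwargs": {
  "series": [
    [0.6, 0.1, 0.1, -0.05],
    [1.3, 0.25, 0.1, -0.09],
    [2.0, 0.45, 0.15, -0.13],
    [2.7, 0.6, 0.2, -0.17],
    [3.2, 0.7, 0.2, -0.2]
  ]
}}

```text
clock: 2.77
tcp_pos: [0.6115, -0.115, 0.0186]
eef_rot: [0.001, 0.747, 0.665, 0.0]
ft_force: [0.2, -3.6, 2.6]
grip_width: 0.0005
grasp_force: 1.9
```

```bash
python3 - <<'E'
from h import *
o=r.observe();y0=yaw();go(.165,-.0635,-.28,.019)
for a in np.r_[-.23:-.06:.05]:
    t=O+R(H+a)@np.array([.165,-.0635]);print(round(a,2),(rel(t-o['tcp_pos'][:2])*100).round(2).tolist(),round(y0-(H+a+np.pi/2),3))
E
```

```text
t 2.7667 tcp [ 0.6115 -0.115   0.0186] yaw 1.454 F [ 0.18 -3.59  2.59] | move [0.1  0.05] -0.04 turn -0.001
-0.23 [0.93, 0.35] -0.051
-0.18 [1.78, 0.6] -0.101
-0.13 [2.64, 0.81] -0.151
-0.08 [3.51, 0.98] -0.201
```

{"fn": "jog_arm", "kwargs": {
  "series": [
    [0.7, 0.3, 0, -0.05],
    [1.3, 0.45, 0, -0.08],
    [1.9, 0.65, 0, -0.11],
    [2.5, 0.75, 0, -0.145],
    [3.0, 0.85, 0, -0.17]
  ]
}}

```text
clock: 3.18
tcp_pos: [0.6232, -0.0857, 0.0178]
eef_rot: [0.0, 0.687, 0.726, 0.0]
ft_force: [0.8, -3.8, 2.8]
grip_width: 0.0008
grasp_force: 2.0
```

```bash
python3 - <<'E'
from h import *
o=r.observe();y0=yaw();go(.165,-.0635,-.11,.019)
for a in np.r_[-.08:.06:.02]:
    t=O+R(H+a)@np.array([.165,-.0625]);print(round(a,2),(rel(t-o['tcp_pos'][:2])*100).round(2).tolist(),round(y0-(H+a+np.pi/2),3))
E
```

```text
t 3.1833 tcp [ 0.6232 -0.0857  0.0178] yaw 1.626 F [ 0.78 -3.84  2.79] | move [-0.07  0.06] -0.12 turn -0.0
-0.08 [0.53, 0.24] -0.03
-0.06 [0.86, 0.35] -0.05
-0.04 [1.2, 0.45] -0.07
-0.02 [1.54, 0.55] -0.09
0.0 [1.88, 0.64] -0.11
0.02 [2.22, 0.73] -0.13
0.04 [2.57, 0.8] -0.15
0.06 [2.91, 0.87] -0.17
```

{"fn": "jog_arm", "kwargs": {
  "series": [
    [0.3, 0.15, -0.05, -0.03],
    [0.5, 0.22, -0.05, -0.05],
    [0.7, 0.3, -0.05, -0.07],
    [0.85, 0.35, -0.05, -0.09],
    [0.95, 0.4, -0.05, -0.1]
  ]
}}

```text
clock: 3.6
tcp_pos: [0.6263, -0.0762, 0.0179]
eef_rot: [-0.0, 0.65, 0.76, 0.0]
ft_force: [1.7, -1.6, 0.6]
grip_width: 0.0004
grasp_force: 1.2
```

{"fn": "jog_arm", "kwargs": {
  "series": [
    [0.1, 0, 0, 0],
    [0.2, 0.03, 0, 0],
    [0.25, 0.03, 0, 0],
    [0.3, 0.05, 0, 0]
  ]
}}

```text
clock: 3.93
tcp_pos: [0.6264, -0.0739, 0.018]
eef_rot: [0.001, 0.651, 0.759, -0.0]
ft_force: [3.4, -10.4, -2.0]
grip_width: 0.0004
grasp_force: 5.2
```

{"fn": "jog_arm", "kwargs": {
  "series": [
    [0, 0, 0, 0],
    [0, 0, 0, 0]
  ]
}}

```text
clock: 4.1
tcp_pos: [0.6265, -0.0741, 0.018]
eef_rot: [0.001, 0.651, 0.759, -0.0]
ft_force: [4.3, -8.1, -1.0]
grip_width: 0.0007
grasp_force: 4.1
```

```bash
python3 -c "
from h import *
go(.165,-.0625,-.04,.018)"
```

```text
t 4.1 tcp [ 0.6265 -0.0741  0.018 ] yaw 1.723 F [ 4.3  -8.05 -1.02] | move [0.05 0.06] -0.0 turn 0.027
```

{"fn": "jog_arm", "kwargs": {
  "series": [
    [0.04, 0, 0, 0],
    [0.04, 0, 0, 0],
    [0.04, 0, 0, 0],
    [0.04, 0, 0, 0],
    [0.04, 0, 0, 0]
  ]
}}

```text
clock: 4.52
tcp_pos: [0.6265, -0.0739, 0.018]
eef_rot: [0.001, 0.651, 0.759, -0.0]
ft_force: [4.0, -9.1, -1.8]
grip_width: 0.0002
grasp_force: 5.2
```

{"fn": "jog_arm", "kwargs": {
  "series": [
    [0, 0, 0, 0],
    [0, 0, 0, 0],
    [0, 0, 0, 0]
  ]
}}

```text
clock: 4.77
tcp_pos: [0.6265, -0.0739, 0.018]
eef_rot: [0.001, 0.651, 0.759, -0.0]
ft_force: [5.2, -10.3, -1.2]
grip_width: 0.0007
grasp_force: 5.2
```

Pressed with about 9–11 N for roughly 0.8 s. Next I back straight off, lift and check.

{"fn": "jog_arm", "kwargs": {
  "series": [
    [-0.2, 0, 0, 0],
    [-0.7, 0, 0, 0],
    [-1.8, 0, 0, 0],
    [-3.5, 0, 0, 0],
    [-5, 0, -1, 0]
  ]
}}

```text
clock: 5.18
tcp_pos: [0.6329, -0.1232, 0.0263]
eef_rot: [-0.001, 0.651, 0.759, -0.001]
ft_force: [-0.6, 0.2, -0.4]
grip_width: 0.0007
grasp_force: 0.0
```

{"fn": "jog_arm", "kwargs": {
  "series": [
    [0, 0, -4, 0],
    [0, 0, -8, 0],
    [0, 0, -11, 0],
    [0, 0, -12, 0],
    [0, 0, -12, 0]
  ]
}}

```text
clock: 5.6
tcp_pos: [0.635, -0.1233, 0.1521]
eef_rot: [0.002, 0.651, 0.759, 0.001]
ft_force: [0.5, -0.2, -0.6]
grip_width: 0.0006
grasp_force: 0.0
```

```bash
python3 - <<'E'
from h import *
go(.165,-.08,0,.1)
d=cam('wrist','w2.png');P=cloud(d);C=d['color'];Z=P[...,2]
hsv=cv2.cvtColor(C,cv2.COLOR_RGB2HSV)
g=(hsv[...,0]>45)&(hsv[...,0]<95)&(hsv[...,1]>25)&(Z>.024)&(Z<.036)
a=cv2.minAreaRect(P[g][:,:2].astype(np.float32));print(a,np.median(Z[g]),Z[g].min(),Z[g].max())
print(((R(-H)@(cv2.boxPoints(a)-O).T).T).round(4).tolist())
m=((hsv[...,0]<8)|(hsv[...,0]>172))&(hsv[...,1]>140)&(Z>.066)&(Z<.08)
q=P[m];q=q[np.linalg.norm(q[:,:2]-[.68,-.116],axis=1)<.03].mean(0);print('post',q,R(-H)@(q[:2]-O))
E
```

```text
t 5.6 tcp [ 0.635  -0.1233  0.1521] yaw 1.723 F [ 0.52 -0.17 -0.62] | move [3.96 0.24] 5.21 turn -0.013
((0.5390169024467468, -0.020984284579753876), (0.22073085606098175, 0.11126936972141266), 7.776254653930664) 0.028672879930311142 0.02535428443277665 0.03585061076003306
[[-0.0245, 0.056], [-0.0278, -0.0552], [0.1929, -0.0617], [0.1961, 0.0495]]
post [ 0.68189731 -0.11537513  0.07021103] [ 0.2096279  -0.11942905]
```

View pics/w2.png

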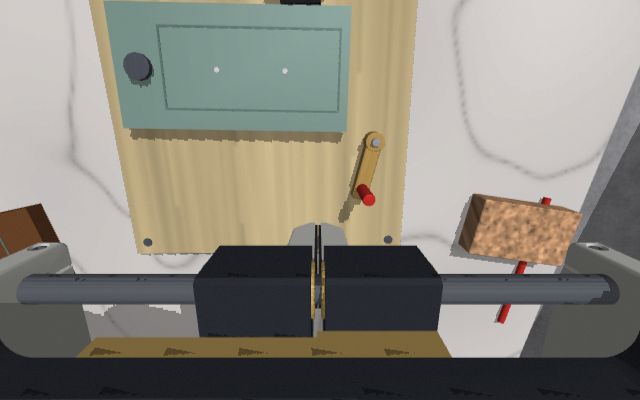

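The front now lies against the pad at about -0.03 rad, flat, with its top at 0.029. Its edge sits at jig y ≈ -61, clear of the closed catch. The picture shows the catch pivot at (375,142) and the post at (367,197). Next I go to the far side of the post with the tool turned along the tangent.

```bash
cat >> h.py <<'E'
PV=np.array([.2218,-.0712])
def lt(th,back,z,rad=.052):
    p=PV+rad*np.array([-np.sin(th),-np.cos(th)])-back*np.array([-np.cos(th),np.sin(th)])
    o=r.observe();d=rel(O+R(H)@p-o['tcp_pos'][:2])*100
    tw=(yaw()-(H+np.pi-th)+np.pi)%(2*np.pi)-np.pi
    print(round(th,2),d.round(2),round((o['tcp_pos'][2]-z)*100,2),'turn',round(tw,3))
E
python3 -c "
from h import *
lt(.266,.035,.12);print(r.observe()['joint_pos'])"
```

```text
0.27 [-1.05  8.07] 2.92 turn -1.317
[-2.31057101e-01  7.88459145e-02  1.59422317e+00  8.03125519e-05
  1.46650331e+00 -3.83636354e-01]
```

{"fn": "jog_arm", "kwargs": {
  "series": [
    [-1, 2, 0, -0.12],
    [-1, 4, 0, -0.24],
    [-1, 6, 0, -0.36],
    [-1, 8, 0, -0.48],
    [-1, 8, 0, -0.6]
  ]
}}

```text
clock: 6.07
tcp_pos: [0.7159, -0.1196, 0.1445]
eef_rot: [-0.002, 0.395, 0.919, -0.0]
ft_force: [-1.1, 0.0, 0.7]
grip_width: 0.0004
grasp_force: 0.0
```

{"fn": "jog_arm", "kwargs": {
  "series": [
    [0, 0, 0, -0.12],
    [0, 0, 0, -0.24],
    [0, 0, 0, -0.36],
    [0, 0, 0, -0.48],
    [0, 0, 0, -0.6]
  ]
}}

```text
clock: 6.48
tcp_pos: [0.7137, -0.1201, 0.1452]
eef_rot: [-0.002, 0.106, 0.994, 0.0]
ft_force: [0.2, 1.0, -0.0]
grip_width: 0.0004
grasp_force: 0.0
```

```bash
python3 -c "
from h import *
lt(.266,.035,.044);print(r.observe()['joint_pos'],r.observe()['tcp_pos'])"
```

```text
0.27 [-0.2  -0.05] 10.12 turn -0.111
[-2.02022487e-01  2.49706716e-01  1.40897412e+00  4.78144171e-05
  1.48644181e+00 -1.56091235e+00] [ 0.71370477 -0.12013444  0.1451568 ]
```

{"fn": "jog_arm", "kwargs": {
  "series": [
    [0, 0, 3, -0.1],
    [0, 0, 6, -0.1],
    [0, 0, 9, -0.1],
    [0, 0, 10, -0.1],
    [0, 0, 10, -0.1]
  ]
}}

```text
clock: 6.9
tcp_pos: [0.7123, -0.1198, 0.043]
eef_rot: [-0.004, 0.059, 0.998, 0.001]
ft_force: [0.9, -0.6, -0.4]
grip_width: 0.0005
grasp_force: 0.0
```

```bash
python3 -c "
from h import *
lt(.266,.035,.044);print(r.observe()['tcp_pos'])
for t in np.r_[.27:1.6:.1]: lt(t,.0140,.044)"
```

```text
0.27 [-0.34 -0.09] -0.1 turn -0.017
[ 0.71226726 -0.11978669  0.04302854]
0.27 [ 1.78 -0.13] -0.1 turn -0.013
0.37 [ 2.3  -0.25] -0.1 turn 0.087
0.47 [ 2.84 -0.32] -0.1 turn 0.187
0.57 [ 3.38 -0.33] -0.1 turn 0.287
0.67 [ 3.91 -0.29] -0.1 turn 0.387
0.77 [ 4.44 -0.2 ] -0.1 turn 0.487
0.87 [ 4.96 -0.05] -0.1 turn 0.587
0.97 [5.46 0.14] -0.1 turn 0.687
1.07 [5.94 0.39] -0.1 turn 0.787
1.17 [6.39 0.68] -0.1 turn 0.887
1.27 [6.81 1.02] -0.1 turn 0.987
1.37 [7.2  1.39] -0.1 turn 1.087
1.47 [7.54 1.81] -0.1 turn 1.187
1.57 [7.85 2.25] -0.1 turn 1.287
```

{"fn": "jog_arm", "kwargs": {
  "series": [
    [0.9, -0.1, -0.2, 0],
    [1.8, -0.15, -0.2, 0],
    [2.3, -0.25, -0.2, 0.09],
    [2.8, -0.3, -0.2, 0.18],
    [3.3, -0.3, -0.2, 0.27]
  ]
}}

```text
clock: 7.32
tcp_pos: [0.6812, -0.1195, 0.0525]
eef_rot: [0.002, 0.195, 0.981, -0.0]
ft_force: [1.3, -0.8, -1.3]
grip_width: 0.0003
grasp_force: 0.7
```

```bash
python3 -c "
from h import *
print(r.observe()['tcp_pos'])
for t in np.r_[.57:1.6:.1]: lt(t,.0140,.044)"
```

```text
[ 0.68123449 -0.11949473  0.05246408]
0.57 [ 0.28 -0.07] 0.85 turn 0.013
0.67 [ 0.81 -0.18] 0.85 turn 0.113
0.77 [ 1.34 -0.24] 0.85 turn 0.213
0.87 [ 1.88 -0.24] 0.85 turn 0.313
0.97 [ 2.42 -0.18] 0.85 turn 0.413
1.07 [ 2.94 -0.08] 0.85 turn 0.513
1.17 [3.46 0.08] 0.85 turn 0.613
1.27 [3.96 0.29] 0.85 turn 0.713
1.37 [4.43 0.55] 0.85 turn 0.813
1.47 [4.87 0.85] 0.85 turn 0.913
1.57 [5.28 1.2 ] 0.85 turn 1.013
```

{"fn": "jog_arm", "kwargs": {
  "series": [
    [0.5, -0.1, 0.1, 0.06],
    [0.9, -0.18, 0.2, 0.13],
    [1.35, -0.24, 0.3, 0.21],
    [1.8, -0.24, 0.3, 0.3],
    [2.2, -0.2, 0.3, 0.37]
  ]
}}

```text
clock: 7.73
tcp_pos: [0.6602, -0.113, 0.0495]
eef_rot: [0.002, 0.372, 0.928, 0.0]
ft_force: [-0.2, -0.6, 1.2]
grip_width: 0.0004
grasp_force: 0.7
```

```bash
python3 -c "
from h import *
print(r.observe()['tcp_pos'])
for t in np.r_[.87:1.6:.1]: lt(t,.0140,.044)"
```

```text
[ 0.66019417 -0.1129665   0.04954995]
0.87 [-0.3   0.08] 0.55 turn -0.058
0.97 [ 0.22 -0.06] 0.55 turn 0.042
1.07 [ 0.75 -0.15] 0.55 turn 0.142
1.17 [ 1.28 -0.19] 0.55 turn 0.242
1.27 [ 1.82 -0.18] 0.55 turn 0.342
1.37 [ 2.35 -0.11] 0.55 turn 0.442
1.47 [2.88 0.01] 0.55 turn 0.542
1.57 [3.39 0.19] 0.55 turn 0.642
```

{"fn": "jog_arm", "kwargs": {
  "series": [
    [0.5, -0.1, 0.1, 0.1],
    [0.9, -0.17, 0.2, 0.18],
    [1.35, -0.2, 0.3, 0.26],
    [1.8, -0.2, 0.3, 0.35],
    [2.2, -0.13, 0.3, 0.42]
  ]
}}

```text
clock: 8.15
tcp_pos: [0.6433, -0.0986, 0.0465]
eef_rot: [0.002, 0.557, 0.83, 0.001]
ft_force: [-0.4, -2.2, 0.8]
grip_width: 0.0006
grasp_force: 0.7
```

```bash
python3 -c "
from h import *
print(r.observe()['tcp_pos'])
for t in np.r_[1.27:1.6:.1]: lt(t,.0140,.044)"
```

```text
[ 0.64334115 -0.09864796  0.04645582]
1.27 [-0.37  0.11] 0.25 turn -0.078
1.37 [ 0.14 -0.04] 0.25 turn 0.022
1.47 [ 0.67 -0.14] 0.25 turn 0.122
1.57 [ 1.21 -0.19] 0.25 turn 0.222
```

{"fn": "jog_arm", "kwargs": {
  "series": [
    [0.3, -0.07, 0, 0.05],
    [0.55, -0.12, 0, 0.1],
    [0.75, -0.15, 0, 0.14],
    [0.9, -0.17, 0, 0.18],
    [1.0, -0.18, 0, 0.21]
  ]
}}

```text
clock: 8.57
tcp_pos: [0.6379, -0.0901, 0.0464]
eef_rot: [0.001, 0.64, 0.768, 0.001]
ft_force: [-0.5, -1.6, 0.6]
grip_width: 0.0008
grasp_force: 0.5
```

```bash
python3 -c "
from h import *
o=r.observe();print(o['tcp_pos'],o['ft_force'])
for t in [1.5,1.57]: lt(t,.0135,.044)"
```

```text
[ 0.63788753 -0.09009974  0.04642981] [-0.54302958 -1.56589079  0.60726838]
1.5 [-0.11  0.05] 0.24 turn -0.055
1.57 [ 0.25 -0.05] 0.24 turn 0.015
```

{"fn": "jog_arm", "kwargs": {
  "series": [
    [0.08, -0.02, 0, 0.01],
    [0.15, -0.03, 0, 0.01],
    [0.2, -0.03, 0, 0.01],
    [0.25, -0.03, 0, 0.01],
    [0.25, -0.03, 0, 0.01]
  ]
}}

```text
clock: 8.98
tcp_pos: [0.6377, -0.0888, 0.046]
eef_rot: [0.002, 0.643, 0.766, -0.0]
ft_force: [-0.4, -10.4, 6.3]
grip_width: 0.0004
grasp_force: 4.6
```

{"fn": "jog_arm", "kwargs": {
  "series": [
    [0.06, 0, 0, 0],
    [0.12, 0, 0, 0],
    [0.12, 0, 0, 0]
  ]
}}

```text
clock: 9.23
tcp_pos: [0.6377, -0.0885, 0.046]
eef_rot: [0.003, 0.643, 0.766, -0.0]
ft_force: [0.9, -16.0, 5.9]
grip_width: 0.0004
grasp_force: 7.8
```

Force rose to 16 N with no further motion, so this is the end stop. I back off, lift and look.

{"fn": "jog_arm", "kwargs": {
  "series": [
    [-0.3, 0, 0, 0],
    [-1, 0, 0, 0],
    [-2, 0, 0, 0],
    [-3.5, 0, -2, 0],
    [-6, 0, -5, 0]
  ]
}}

```text
clock: 9.65
tcp_pos: [0.6457, -0.1449, 0.0916]
eef_rot: [-0.002, 0.643, 0.766, -0.001]
ft_force: [0.4, 0.4, 0.3]
grip_width: 0.0001
grasp_force: 0.0
```

{"fn": "jog_arm", "kwargs": {
  "series": [
    [-2, 0, -4, 0],
    [-2, 0, -7, 0],
    [-2, 0, -9, 0],
    [-2, 0, -9, 0],
    [-2, 0, -9, 0]
  ]
}}

```text
clock: 10.07
tcp_pos: [0.651, -0.1658, 0.1851]
eef_rot: [0.001, 0.643, 0.766, 0.0]
ft_force: [0.1, -0.0, -0.9]
grip_width: 0.0003
grasp_force: 0.0
```

```bash
python3 - <<'E'
from h import *
d=cam('wrist');P=cloud(d);C=d['color'];Z=P[...,2]
cv2.imwrite('pics/w3.png',cv2.cvtColor(C,cv2.COLOR_RGB2BGR))
hsv=cv2.cvtColor(C,cv2.COLOR_RGB2HSV)
J=lambda p:(R(-H)@(p-O).T).T
m=((hsv[...,0]<8)|(hsv[...,0]>172))&(hsv[...,1]>140)&(Z>.066)&(Z<.08)
q=P[m];q=q[np.linalg.norm(q[:,:2]-[.64,-.075],axis=1)<.04].mean(0);print('post',q,J(q[:2]),r.observe()['tcp_pos'])
g=(hsv[...,0]>45)&(hsv[...,0]<95)&(hsv[...,1]>25)&(Z>.024)&(Z<.036)
a=cv2.minAreaRect(P[g][:,:2].astype(np.float32));print(a,J(cv2.boxPoints(a)).round(4).tolist())
b=(hsv[...,0]>12)&(hsv[...,0]<28)&(hsv[...,1]>110)&(Z>.024)&(Z<.036);q=P[b];j=J(q[:,:2]);k=(j[:,0]>.15)&(j[:,0]<.24)&(abs(j[:,1]+.07)<.03)
a=cv2.minAreaRect(j[k].astype(np.float32));print('bar',k.sum(),a,cv2.boxPoints(a).round(4).tolist())
E
```

```text
post [ 0.63728861 -0.0746886   0.07042335] [ 0.17230792 -0.07196803] [ 0.65049429 -0.16545481  0.18347206]
((0.5411139726638794, -0.03584570065140724), (0.22040489315986633, 0.08287385106086731), 8.089578628540039) [[-0.0254, 0.0262], [-0.0273, -0.0567], [0.193, -0.0619], [0.195, 0.0209]]
bar 830 ((0.19645491242408752, -0.07195516675710678), (0.01938481256365776, 0.07008897513151169), 89.84124755859375) [[0.16140000522136688, -0.08160000294446945], [0.23149999976158142, -0.08169999718666077], [0.23149999976158142, -0.06239999830722809], [0.16140000522136688, -0.062199998646974564]]
```

View pics/w3.png

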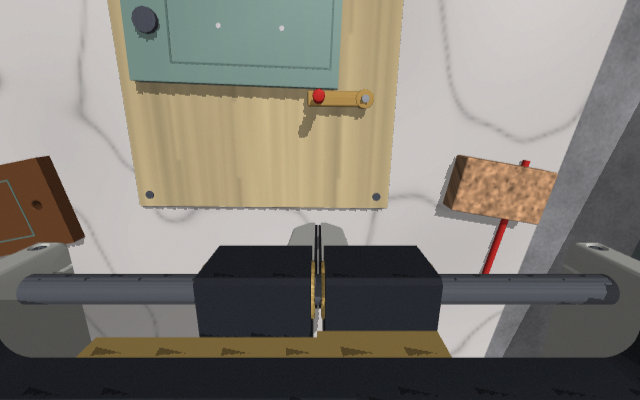

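The catch, from pivot (365,98) to post (318,96), lies exactly along the jig's -x. That puts it fully closed, beside the front's edge. The front has not moved and the tool is clear.

```bash
python3 -c "
from workcell import r
print(r.hand_in())"
```

```text
the job is handed in; nothing more can be done
None
```

I pivoted the green front round to the stop and pressed it home at about 10 N for roughly 0.8 s, then turned the brass catch fully closed behind it and handed the job in with the tool clear after about 10 s.

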